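Sort out the swapped coasters on the sideboard

ROBOT

A 7-joint arm with a two-finger parallel gripper is mounted at the origin on the work surface. World frame = base frame: x ahead of the robot, y to its left, z up, the work surface at z = 0. Lengths are in m, angles in rad, forces in N, time in s.
With the tool pointing down it reaches from about 0.35 to 0.775 m from the base axis. Payload 3.1 kg.
Tool frame: the origin (TCP) lies midway between the tips of the shut fingers; the grasp point (between the pads) lies arm.grip_depth behind it (arm.grip_depth is the distance from the TCP to the grasp point, in m); z points along the fingers, y is the line along which they close (so a half turn about z gives the same grasp; the last joint's range is limited). The gripper opens to 85 mm and grips with 20 to 120 N. Pads are 22 mm wide; open, the fingers measure 114 mm over their backs; the gripper's body (76 mm by 85 mm) begins 54 mm behind the grasp point. The pads swing forward as they close: fully open they stand 13 mm farther back than shut.
Start: joints at [1.147, 0.311, 0.014, 1.512, -0.004, 1.319, -0.027], TCP at [0.205, -0.51, 0.231] pointing down, gripper open.
Joint ranges: [-2.7, 2.7], [-0.3, 1.91], [-1.27, 1.3], [0.12, 2.57], [-1.44, 4.58], [0.2, 2.03], [-3.05, 3.05]. Speed limits (rad/s): [2.79, 2.79, 3.14, 3.14, 3.14, 3.14, 3.14].

INTERFACE

Orientations are given as a unit quaternion [w, x, y, z].
In Python, from station import arm gives the robot as it stands. The module is installed in compiled form; this text tells all that it offers.
- The arm moves only by the shell command python3 -m inch 'ROWS' [FORCE]. ROWS is JSON, a list that holds one entry, the list of rows, each a list of 7 numbers: the shift along the tool's x, y, z in mm, then the turn, a rotation vector about the tool's x, y, z in degrees, then the finger opening in mm, from 0 to 85.4. In form: [[[tx, ty, tz, wx, wy, wz, hand], ...]]. A call has 1 to 20 rows; each row shifts and turns the commanded pose from where the row before left it, along the tool's axes as they then stand; what a row does not reach is not made up. A row lasts 1/8 s, in which the tool goes at most 62.5 mm and 10.7 degrees, less where a joint would pass 70% of its speed; a pose out of reach is approached as far as the arm can. A call is refused whole if a number of a shift passes 62.5 or a number of a turn 10.7, either way. A call with a gripper value outside its range is refused whole. The fingers move at their own pace and stop on an object; FORCE is the grip in N (left out, the last holds). Time passes only in rows, so rows that do not move let the fingers close. It gives the time, the measured TCP pose, the force, the opening and the grip force at its end, in the units of the state.
- arm.read_state(): the state, without advancing time (a new reading comes with each control period).
- arm.read_camera(name): name is "scene" or "side" or "wrist"; returns a dict with "frame" (400x640x3 uint8, blue, green, red), "range_z" (400x640 float32, m along the optical axis (not along the pixel's ray), 0 where there is no reading), "intrinsics" (3x3 intrinsics, pixels), "camera_from_world" (4x4, takes a point from world to camera coordinates). Camera axes: x right, y up, looking along -z (the intrinsics and any distortion apply to the point x, -y, -z); pixel columns grow to the right and rows downward; lengths in m; the calibration is good to about 2 mm. A picture is of the moment at which its call begins.
- arm.sign_off(): hands the job in; it is judged then, once.
The state is a dict: "time_s": time; "joints": joint angles; "joint_vel": joint speeds; "joint_efforts": joint torques, N m; "position": TCP position; "tcp_rot": TCP orientation; "contact_force": force on the tool from outside, world axes, zero at the start; "wrist_torque": the same for the moment, N m; "grip_width": finger opening in m; "grip_force": force on a finger pad.
Only numpy, scipy, OpenCV 4.12 (cv2) and the standard library are available. Lean on these libraries where they do the work, as an engineer would, in place of code of your own. Each camera call takes 0.05 s, during which the arm holds its last target. There are 200 camera calls.

TASK

The four things on the sideboard are standing on one another's coasters: put each upright in the middle of its own, the celadon bowl on the white coaster, the folding lantern on the blue one, the amber glass dish on the red one and the brass tea tin on the black one. Use the empty cork mat as the free spot while you swap them, placing whatever you park near its middle, and leave it empty at the end. Keep everything upright, set things down rather than dropping them, and leave the cake fork where it lies.

Things in the scene. Friction and masses are not known exactly. Their poses are not given: they have to be found in the camera images.
- bowl: Small celadon (pale grey-green) ceramic bowl, open at the top, loose. Round, 64 mm across from 30 mm height up to the rim, narrowing below to a 38 mm foot; 48 mm high, wall 4 mm, about 0.13 kg. Can be gripped straight across the outside near the rim. Origin at the centre of its underside, z up. At the start it stands upright, roughly centred, on the red or the black coaster.
- lantern: Plastic folding lantern, folded, loose: an upright cylinder 62 mm across and 72 mm high (flat wire bail and button rise 3 mm more), grey base and cap with an orange ribbed shade between, about 0.16 kg. Rigid, does not fold under the grip. Origin at the centre of its underside, z up. At the start it stands on the red or the black coaster.
- dish: Small round amber glass dish, open at the top, loose: 58 mm across from 10 mm height up to the rim, 52 mm at the foot, 32 mm high, wall 4 mm, about 0.11 kg. Origin at the centre of its underside, z up. At the start it stands on the white or the blue coaster.
- tin: Square brass-coloured tea tin, closed, loose: 52 x 52 mm (lid 53 x 53 mm), 66 mm high plus a dark lid knob 12 mm across and 8 mm high; about 0.18 kg. Origin at the centre of its underside, z up. x and y axes are square to its side faces; any heading at the start, and any heading will do at the end. At the start it stands on the white or the blue coaster.
- white_coaster: White square coaster, 98 x 98 mm, 6 mm thick: the bowl's own place. Fixed to the sideboard top; origin at the centre of its underside, z up; its upper face is 6 mm above the sideboard top (z = 0.006). All five coasters and mats lie at shuffled places, their centres at least 140 mm apart.
- blue_coaster: Blue round coaster, 100 mm across, 6 mm thick: the lantern's own place. Fixed to the sideboard top; origin at the centre of its underside, z up; its upper face is 6 mm above the sideboard top (z = 0.006). 
- red_coaster: Red round coaster, 100 mm across, 6 mm thick: the glass dish's own place. Fixed to the sideboard top; origin at the centre of its underside, z up; its upper face is 6 mm above the sideboard top (z = 0.006). 
- black_coaster: Black square coaster, 98 x 98 mm, 6 mm thick: the tea tin's own place. Fixed to the sideboard top; origin at the centre of its underside, z up; its upper face is 6 mm above the sideboard top (z = 0.006). 
- cork_mat: Square light-brown cork mat, 116 x 116 mm, 6 mm thick, empty at the start: the free spot for parking. Fixed to the sideboard top; origin at the centre of its underside, z up; its upper face is 6 mm above the sideboard top (z = 0.006). Bystanders: a mill (90 mm high) near x 0.66, y 0.34 and a bell (80 high) near x 0.66, y -0.34, both over 130 mm from any mat centre; a case 85 mm high beyond x 0.72.
- fork: Stainless steel cake fork, loose, lying flat in the middle behind the nearest place: 150 mm long along its x axis (tines to +x), up to 20 mm wide, 4 mm thick, origin on its underside midway along. To be left where it lies.
Mind the look-alikes: they are no part of the job. What is shaped like the bowl but purple is not meant.

How it is judged:
On the way:
1. one of the four things has been parked, released and upright, on the cork mat (within 30 mm of its centre) (((horizontal distance between bowl and cork_mat below 0.03 m and height (world z) of bowl below 0.01 m and angle between bowl's own z axis and vertical below 0.1 rad and contact force between bowl and the fingers below 0.01 N) or (horizontal distance between lantern and cork_mat below 0.03 m and height (world z) of lantern below 0.01 m and angle between lantern's own z axis and vertical below 0.1 rad and contact force between lantern and the fingers below 0.01 N) or (horizontal distance between dish and cork_mat below 0.03 m and height (world z) of dish below 0.01 m and angle between dish's own z axis and vertical below 0.1 rad and contact force between dish and the fingers below 0.01 N) or (horizontal distance between tin and cork_mat below 0.03 m and height (world z) of tin below 0.01 m and angle between tin's own z axis and vertical below 0.1 rad and contact force between tin and the fingers below 0.01 N))), for 0.2 s.
At the end, for the whole second after the job is handed in: Bowl on the white, lantern on the blue, dish on the red and tin on the black coaster, each within 15 mm of the coaster's centre, resting on it (underside less than 4 mm above its face), upright within about 6 degrees and at rest; the fork within 20 mm of where it lay (horizontal distance between bowl and white_coaster below 0.015 m and height (world z) of each of bowl, lantern, dish, tin below 0.01 m and angle between each of bowl, lantern, dish, tin's own z axis and vertical below 0.1 rad and linear speed of each of bowl, lantern, dish, tin below 0.02 m/s and horizontal distance between lantern and blue_coaster below 0.015 m and horizontal distance between dish and red_coaster below 0.015 m and horizontal distance between tin and black_coaster below 0.015 m and distance of fork from where it was at the start of the episode below 0.02 m); the robot touches nothing.
It fails at once if one of the four things is tipped over (more than about 45 degrees) (angle between any of bowl, lantern, dish, tin's own z axis and vertical above 0.8 rad).
It fails at once if one of the four things is dropped (falls free of the fingers, faster than 0.5 m/s) ((linear speed of bowl above 0.5 m/s and contact force between bowl and the fingers below 0.01 N) or (linear speed of lantern above 0.5 m/s and contact force between lantern and the fingers below 0.01 N) or (linear speed of dish above 0.5 m/s and contact force between dish and the fingers below 0.01 N) or (linear speed of tin above 0.5 m/s and contact force between tin and the fingers below 0.01 N)).
It fails at once if the cake fork is pushed more than 20 mm (distance of fork from where it was at the start of the episode above 0.02 m).
It also fails if it takes over 136 s, if anything falls off the work surface, if the arm or the gripper's body presses on something with over 40 N, if the wrist force passes 120 N, or if a joint passes its speed limit or range.

## Working session

There is one attempt and no reset: what is moved stays moved. The work goes in short steps, Python scripts to look and compute and a shell command to move; the robot and the scene stay as the last step left them, time stands still between calls to the robot, and variables do not carry over. Pictures are saved under pics/ and viewed, at most 14 in all, crops included, and the job is handed in when it is done.

```bash
mkdir -p pics
cat > h.py <<'E'
import numpy as np, cv2
from station import arm
from scipy.spatial.transform import Rotation as R
def cam(n):
    c=arm.read_camera(n); return c
def world(c,u,v,z=None):
    """pixel->world; by depth, or on plane z"""
    K=c["intrinsics"];T=np.linalg.inv(c["camera_from_world"])
    d=np.array([(u-K[0,2])/K[0,0],-(v-K[1,2])/K[1,1],-1.0])
    o=T[:3,3]; w=T[:3,:3]@d
    s=c["range_z"][int(v),int(u)] if z is None else (z-o[2])/w[2]
    return o+s*w
def cloud(c):
    K=c["intrinsics"];T=np.linalg.inv(c["camera_from_world"])
    v,u=np.mgrid[:400,:640]; r=c["range_z"]
    P=np.stack([(u-K[0,2])/K[0,0]*r,-(v-K[1,2])/K[1,1]*r,-r],-1)
    W=P@T[:3,:3].T+T[:3,3]; W[r==0]=np.nan
    return W
E
python3 - <<'E'
from h import *
s=arm.read_state(); print({k:np.round(v,3).tolist() for k,v in s.items()}); print(arm.grip_depth)
for n in ("scene","side","wrist"):
    c=cam(n); cv2.imwrite(f"pics/{n}0.png",c["frame"]); T=np.linalg.inv(c["camera_from_world"]); print(n,T[:3,3].round(3),(-T[:3,2]).round(2))
E
```

```text
{'time_s': 0.0, 'joints': [1.147, 0.312, 0.014, 1.513, -0.004, 1.319, -0.027], 'joint_vel': [0.003, -0.0, 0.001, -0.001, -0.0, 0.001, -0.002], 'joint_efforts': [0.0, -37.992, 0.146, -23.059, 0.012, 0.014, 0.0], 'position': [0.205, -0.51, 0.23], 'tcp_rot': [-0.001, 0.982, 0.19, -0.0], 'contact_force': [-0.517, 0.105, 0.483], 'wrist_torque': [0.009, 0.039, -0.037], 'grip_force': 0.0, 'grip_width': 0.085}
0.0187
scene [ 1.069 -0.104  0.641] [-0.68  0.13 -0.72]
side [0.283 0.773 0.825] [ 0.2  -0.68 -0.7 ]
wrist [ 0.271 -0.485  0.374] [-0.26 -0.1  -0.96]
```

View pics/scene0.png

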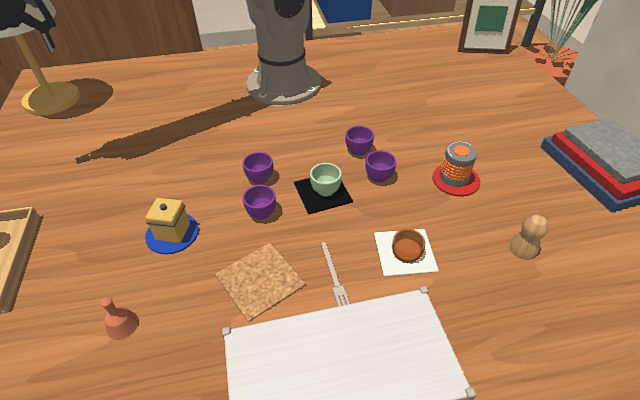

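View pics/side0.png

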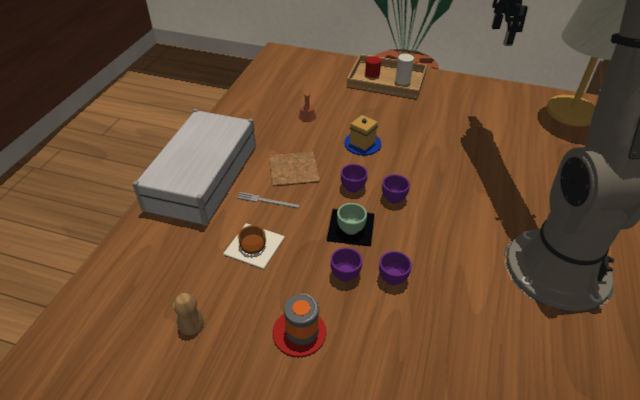

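Scene view: the celadon bowl is on black (326,180), the tin on blue (167,222), the dish on white (408,246), the lantern on red (459,165), and the cork mat is empty (260,280). The look-alikes are the purple bowls at (258,166), (260,202), (359,140) and (381,166). The pale green bowl on black is the right one. The side view agrees (bowl at 351,220).

```bash
cat > m.py <<'E'
from h import *
from scipy.optimize import least_squares
def mask(hsv,k):
    H,S,V=[hsv[...,i].astype(int) for i in range(3)]
    return {"white":(S<60)&(V>150),"blue":(H>105)&(H<130)&(S>150),"red":((H<6)|(H>174))&(S>150),"black":(V<45),"cork":None}[k]
C={}
if __name__=="__main__":
  cs={n:cam(n) for n in("scene","side")}
  seed={"white":(408,246),"blue":(167,222),"red":(459,165),"black":(326,180),"cork":(260,280)}
  for n,c in cs.items():
    W=cloud(c); hsv=cv2.cvtColor(c["frame"],cv2.COLOR_BGR2HSV)
    for k,(u,v) in seed.items():
        p0=world(cs["scene"],u,v)[:2]
        near=np.hypot(W[...,0]-p0[0],W[...,1]-p0[1])<.085
        m=near&(W[...,2]>.0035)&(W[...,2]<.0095)
        if k!="cork": m=near&mask(hsv,k)&(W[...,2]<.02)
        P=W[m][:,:2]
        if len(P)<20: print(n,k,len(P));continue
        r=cv2.minAreaRect((P*1000).astype(np.float32)); cc=cv2.minEnclosingCircle((P*1000).astype(np.float32))
        print(n,k,len(P),"z",np.median(W[m][:,2]).round(4),"rect",np.round(r[0],1),np.round(r[1],1),round(r[2],1),"circ",np.round(cc[0],1),round(cc[1],1))
        o=near&(W[...,2]>.02)&(np.hypot(W[...,0]-p0[0],W[...,1]-p0[1])<.055); Q=W[o]
        if len(Q): 
            cc=cv2.minEnclosingCircle((Q[:,:2]*1000).astype(np.float32)); rr=cv2.minAreaRect((Q[:,:2]*1000).astype(np.float32))
            print("    obj n",len(Q),"ztop",np.percentile(Q[:,2],98).round(3),"circ",np.round(cc[0],1),round(cc[1],1),"rect",np.round(rr[0],1),np.round(rr[1],1),round(rr[2],1))
  c=cs["scene"]
  for nm,uv in dict(p1=(258,158),p2=(260,193),p3=(359,132),p4=(381,157)).items(): print(nm,world(c,*uv,z=.048).round(3))
  for nm,uv in dict(fork_h=(324,244),fork_t=(344,304)).items(): print(nm,world(c,*uv,z=.003).round(3))
E
python3 m.py
```

```text
scene white 1379 z 0.0064 rect [626.1 137.4] [101.6 100.8] 84.1 circ [624.3 136.8] 69.8
    obj n 546 ztop 0.04 circ [628.5 137.3] 30.3 rect [629.6 137.7] [57. 58.] 20.2
scene blue 720 z 0.0066 rect [ 503.5 -283.6] [79.3 97.1] 14.9 circ [ 494.2 -285.8] 49.3
    obj n 1331 ztop 0.078 circ [ 494.3 -283.9] 36.6 rect [ 492.9 -283.6] [53.5 55.6] 69.4
scene red 591 z 0.0064 rect [471.3 304. ] [98.  85.6] 63.9 circ [467.6 309.5] 53.1
    obj n 1098 ztop 0.082 circ [462.3 301.3] 31.2 rect [463.5 301.4] [56.7 60.1] 3.3
scene black 963 z 0.0065 rect [445.3  19.5] [96.1 96.3] 8.6 circ [444.6  20.3] 65.4
    obj n 760 ztop 0.056 circ [441.6  25.9] 32.9 rect [442.2  25.3] [60.8 64.1] 78.4
scene cork 3760 z 0.0066 rect [ 632.8 -131.2] [139.6 162.3] 10.3 circ [ 635.5 -131.2] 84.0
side white 794 z 0.0079 rect [626.  135.2] [98.8 97.5] 84.2 circ [626.2 136.3] 65.8
    obj n 418 ztop 0.042 circ [629.3 138.3] 30.3 rect [628.5 138.2] [56.5 58. ] 46.3
side blue 283 z 0.0082 rect [ 489.3 -274.6] [93.5 78.7] 13.6 circ [ 492. -283.] 49.2
    obj n 571 ztop 0.078 circ [ 492.7 -280.6] 34.2 rect [ 492.  -281.2] [56.5 54. ] 68.7
side red 965 z 0.0076 rect [463.2 314.9] [97.6 83.4] 12.9 circ [464.5 307.7] 49.8
    obj n 1054 ztop 0.084 circ [461.7 302.9] 31.7 rect [462.6 302.5] [60.5 53.9] 66.6
side black 819 z 0.0078 rect [442.5  21.3] [96.1 95.8] 9.6 circ [442.1  20.1] 65.9
    obj n 671 ztop 0.058 circ [440.5  25.4] 33.5 rect [440.5  25.5] [63.  64.2] 2.7
side cork 1329 z 0.0073 rect [ 634.8 -130.6] [164.9 163.3] 77.1 circ [ 636.  -130.8] 84.9
p1 [ 0.36  -0.102  0.048]
p2 [ 0.466 -0.109  0.048]
p3 [0.318 0.129 0.048]
p4 [0.411 0.152 0.048]
fork_h [ 0.579 -0.005  0.003]
fork_t [0.71  0.002 0.003]
```

```bash
cat > g.py <<'E'
# usage: g.py x y z [yaw] in mm/deg -> shift (tool mm), turn needed about tool z
import sys; from h import *
a=list(map(float,sys.argv[1:])); s=arm.read_state(); q=s["tcp_rot"]
r=R.from_quat([q[1],q[2],q[3],q[0]]); M=r.as_matrix()
yaw=np.degrees(np.arctan2(M[1,0],M[0,0]))
p=np.array(s["position"])*1000
print("t",round(s["time_s"],2),"pos",p.round(1),"yaw",yaw.round(1),"tilt",np.degrees(np.arccos(-M[2,2])).round(2),"w",round(s["grip_width"]*1000,1),"F",np.round(s["grip_force"],1),"j",np.round(s["joints"],2))
y=a[3] if len(a)>3 else 69.; print("turn wz",round(-(y-yaw),1))
D=R.from_euler("z",y,degrees=True).as_matrix()@np.diag([1,-1,-1])
d=np.array(a[:3])-p
print("shift in tool frame now",(M.T@d).round(1)," in target frame",(D.T@d).round(1))
E
python3 g.py 441 25.6 230
python3 - <<'E'
from h import *
c=cam("scene"); cv2.imwrite("pics/crop.png",cv2.resize(c["frame"][120:230,220:420],None,fx=4,fy=4,interpolation=cv2.INTER_CUBIC)[:, :])
E
```

```text
t 0.25 pos [ 204.8 -510.1  230.8] yaw 21.9 tilt 0.06 w 85.2 F 0.0 j [ 1.15  0.31  0.01  1.51 -0.    1.32 -0.03]
turn wz -47.1
shift in tool frame now [ 418.8 -409.1    1.2]  in target frame [584.7  28.5   0.8]
```

View pics/crop.png

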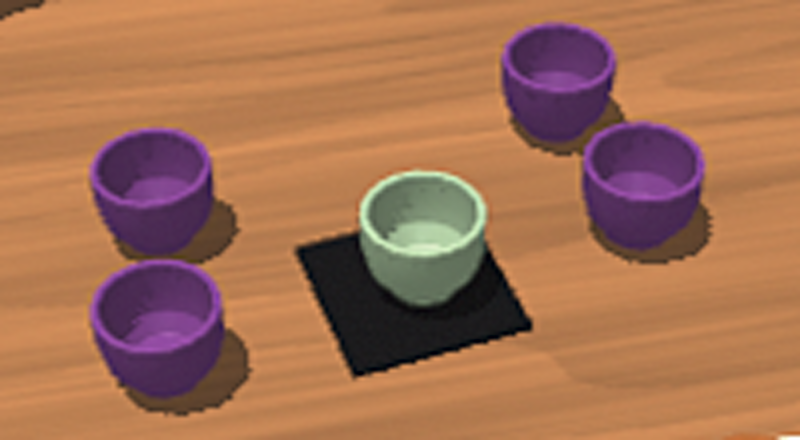

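The crop shows the pale green bowl on the black coaster, at crop (422,237), or (326,179) in the full image. The other four are purple and not wanted. I'll turn first, then go above the bowl.

```bash
python3 -m inch '[[[0,0,0,0,0,-9.4,85],[0,0,0,0,0,-9.4,85],[0,0,0,0,0,-9.4,85],[0,0,0,0,0,-9.4,85],[0,0,0,0,0,-9.4,85],[0,0,0,0,0,0,85],[45,2,0,0,0,0,85],[45,2,0,0,0,0,85],[45,2,0,0,0,0,85],[45,2,0,0,0,0,85],[45,2,0,0,0,0,85],[45,2,0,0,0,0,85],[45,2,0,0,0,0,85],[45,2,0,0,0,0,85],[45,2,0,0,0,0,85],[45,2,0,0,0,0,85],[45,2,0,0,0,0,85],[45,3,0,0,0,0,85],[45,3,0,0,0,0,85],[0,0,0,0,0,0,85]]]' 60; python3 g.py 441 25.6 90
```

```text
time_s: 2.8
position: [0.4426, 0.0296, 0.2316]
tcp_rot: [-0.001, 0.823, 0.568, 0.001]
contact_force: [-1.3, -0.7, 0.3]
grip_width: 0.085
grip_force: 0.0
t 2.8 pos [442.6  29.6 231.6] yaw 69.2 tilt 0.17 w 85.0 F 0.0 j [ 0.52  0.14 -0.69  1.76  0.09  1.27 -0.55]
turn wz 0.2
shift in tool frame now [-4.700e+00 -1.000e-01  1.416e+02]  in target frame [-4.300e+00 -1.000e-01  1.416e+02]
```

```bash
python3 -m inch '[[[-4.5,0,30,0,0,0,85],[0,0,30,0,0,0,85],[0,0,30,0,0,0,85],[0,0,30,0,0,0,85],[0,0,30,0,0,0,85],[0,0,24,0,0,0,85],[0,0,15,0,0,0,85],[0,0,13,0,0,0,85],[0,0,10,0,0,0,85],[0,0,0,0,0,0,85],[0,0,0,0,0,0,85]]]'; python3 g.py 441 25.6 18
python3 - <<'E'
from h import *
c=cam("side"); cv2.imwrite("pics/b1.png",cv2.resize(c["frame"][120:280,260:460],None,fx=3,fy=3))
E
```

```text
time_s: 4.18
position: [0.4408, 0.0211, 0.0197]
tcp_rot: [0.0, 0.825, 0.566, 0.0]
contact_force: [0.1, 0.1, 0.3]
grip_width: 0.0851
grip_force: 0.0
t 4.17 pos [440.8  21.1  19.7] yaw 68.9 tilt 0.06 w 85.1 F 0.0 j [ 0.41  0.41 -0.6   2.04  0.33  0.78 -0.76]
turn wz -0.1
shift in tool frame now [ 4.3 -1.4  1.7]  in target frame [ 4.3 -1.4  1.7]
```

View pics/b1.png

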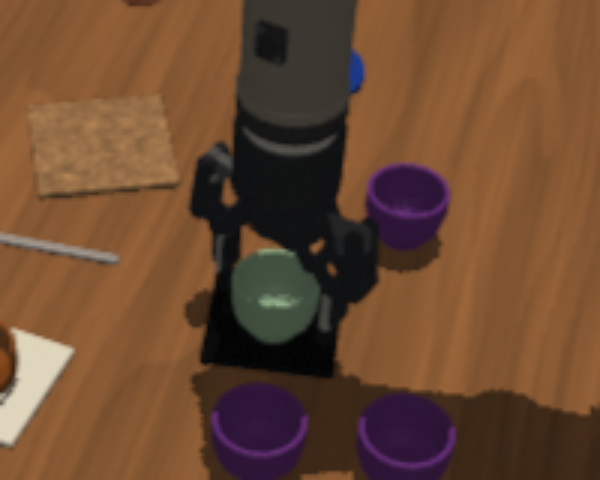

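The fingers straddle the celadon bowl (crop 275,295) and are clear of the purple ones. I'll correct by 4 mm and close.

```bash
python3 -m inch '[[[4,-1,1,0,0,0,85],[0,0,0,0,0,0,85],[0,0,0,0,0,0,40],[0,0,0,0,0,0,40],[0,0,0,0,0,0,40],[0,0,0,0,0,0,40],[0,0,0,0,0,0,40],[0,0,0,0,0,0,40]]]' 50; python3 g.py 635 -130.5 120
```

```text
time_s: 5.22
position: [0.4409, 0.0251, 0.0191]
tcp_rot: [0.0, 0.825, 0.565, -0.0]
contact_force: [-2.1, -1.2, 7.1]
grip_width: 0.0604
grip_force: 52.8
t 5.22 pos [440.9  25.1  19.1] yaw 68.9 tilt 0.03 w 60.4 F 52.8 j [ 0.4   0.42 -0.6   2.04  0.33  0.78 -0.77]
turn wz -0.1
shift in tool frame now [ -75.2  237.2 -100.8]  in target frame [ -75.7  237.  -100.9]
```

```bash
python3 -m inch '[[[0,0,-5,0,0,0,40],[0,0,-10,0,0,0,40],[0,0,-15,0,0,0,40],[0,0,-20,0,0,0,40],[0,0,0,0,0,0,40],[0,0,0,0,0,0,40]]]'
python3 - <<'E'
from h import *
c=cam("side"); cv2.imwrite("pics/b2.png",cv2.resize(c["frame"][120:280,260:460],None,fx=3,fy=3))
E
python3 g.py 635 -130.5 90
```

```text
time_s: 5.98
position: [0.4405, 0.0249, 0.0682]
tcp_rot: [0.0, 0.825, 0.565, -0.0]
contact_force: [0.7, -0.0, -1.5]
grip_width: 0.0609
grip_force: 54.5
t 6.03 pos [440.1  24.9  67.8] yaw 68.9 tilt 0.07 w 61.0 F 54.5 j [ 0.44  0.33 -0.64  2.    0.26  0.89 -0.71]
turn wz -0.1
shift in tool frame now [-74.7 237.8 -22.4]  in target frame [-75.3 237.6 -22.2]
```

View pics/b2.png

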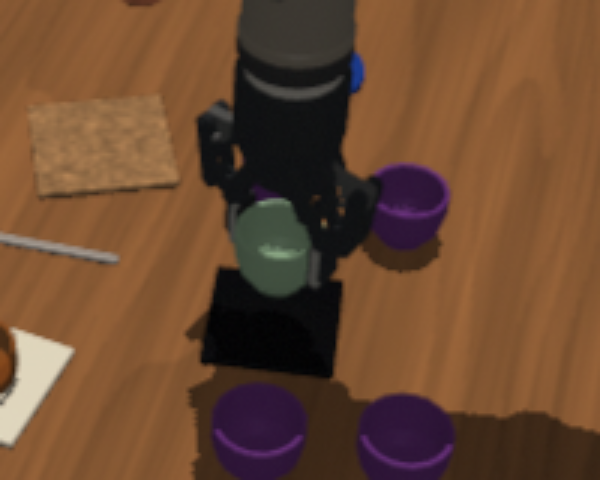

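Bowl is in the grip, upright and clear of the black coaster. Next I carry it to the cork mat.

```bash
python3 -m inch '[[[-5,15,-11,0,0,0,40],[-10,32,-11,0,0,0,40],[-10,32,0,0,0,0,40],[-10,32,0,0,0,0,40],[-10,32,0,0,0,0,40],[-10,32,0,0,0,0,40],[-10,32,0,0,0,0,40],[-10,30,0,0,0,0,40],[0,0,0,0,0,0,40],[0,0,0,0,0,0,40],[0,0,0,0,0,0,40]]]'; python3 g.py 635 -130.5 20
```

```text
time_s: 7.4
position: [0.6339, -0.1288, 0.0899]
tcp_rot: [-0.001, 0.824, 0.566, -0.0]
contact_force: [-0.0, -0.0, -1.5]
grip_width: 0.0607
grip_force: 54.9
t 7.4 pos [ 633.9 -128.8   89.9] yaw 69.0 tilt 0.1 w 60.7 F 54.9 j [ 0.5   0.67 -0.54  1.4   0.35  1.17 -0.44]
turn wz -0.0
shift in tool frame now [-1.2  1.7 69.9]  in target frame [-1.2  1.6 69.9]
```

```bash
python3 -m inch '[[[-1,2,20,0,0,0,40],[0,0,20,0,0,0,40],[0,0,15,0,0,0,40],[0,0,8,0,0,0,40],[0,0,4,0,0,0,40],[0,0,3,0,0,0,40],[0,0,0,0,0,0,40],[0,0,0,0,0,0,40]]]'; python3 g.py 635 -130.5 19.5
```

```text
time_s: 8.4
position: [0.6368, -0.132, 0.0209]
tcp_rot: [0.0, 0.825, 0.566, 0.0]
contact_force: [-0.4, 0.1, -1.7]
grip_width: 0.0614
grip_force: 54.9
t 8.4 pos [ 636.8 -132.    20.9] yaw 68.9 tilt 0.06 w 61.4 F 54.9 j [ 0.49  0.75 -0.51  1.45  0.39  1.04 -0.47]
turn wz -0.1
shift in tool frame now [ 0.7 -2.2  1.3]  in target frame [ 0.7 -2.2  1.4]
```

Not in contact yet. I'll inch down until I feel contact, then open slowly and back up.

```bash
python3 -m inch '[[[0,0,1,0,0,0,40],[0,0,0.5,0,0,0,40],[0,0,0,0,0,0,40]]]'; python3 -m inch '[[[0,0,0.5,0,0,0,40],[0,0,0,0,0,0,40]]]'
```

```text
time_s: 8.78
position: [0.6365, -0.132, 0.0192]
tcp_rot: [0.0, 0.825, 0.566, 0.0]
contact_force: [-0.9, -0.3, 0.5]
grip_width: 0.0613
grip_force: 55.0
time_s: 9.02
position: [0.6365, -0.1321, 0.0192]
tcp_rot: [0.0, 0.825, 0.565, 0.0]
contact_force: [-1.8, -0.3, 5.7]
grip_width: 0.061
grip_force: 55.3
```

```bash
python3 -m inch '[[[0,0,0,0,0,0,85],[0,0,0,0,0,0,85],[0,0,0,0,0,0,85],[0,0,0,0,0,0,85],[0,0,0,0,0,0,85],[0,0,-15,0,0,0,85],[0,0,-40,0,0,0,85],[0,0,-45,0,0,0,85],[0,0,-45,0,0,0,85],[0,0,0,0,0,0,85],[0,0,0,0,0,0,85]]]'; python3 g.py 492.5 -282.5 165
cat > obj.py <<'E'
import sys; from h import *
from m import mask
# obj.py x y zmin zmax [r]: points above coaster near x,y, both cameras
a=list(map(float,sys.argv[1:])); r=a[4] if len(a)>4 else 50
for n in("scene","side"):
    W=cloud(cam(n))*1000; near=(np.hypot(W[...,0]-a[0],W[...,1]-a[1])<r)&(W[...,2]>a[2])&(W[...,2]<a[3]); Q=W[near]
    if len(Q)<10: print(n,len(Q));continue
    c=cv2.minEnclosingCircle(Q[:,:2].astype(np.float32)); q=cv2.minAreaRect(Q[:,:2].astype(np.float32))
    print(n,len(Q),"zmax",Q[:,2].max().round(1),"circ",np.round(c[0],1),round(c[1],1),"rect",np.round(q[0],1),np.round(q[1],1),round(q[2],1))
E
python3 obj.py 635 -130 20 70
```

```text
time_s: 10.4
position: [0.6362, -0.1319, 0.1638]
tcp_rot: [0.0, 0.825, 0.566, 0.0]
contact_force: [-0.9, -0.0, -0.8]
grip_width: 0.085
grip_force: 0.0
t 10.4 pos [ 636.2 -131.9  163.8] yaw 68.9 tilt 0.03 w 85.0 F 0.0 j [ 0.51  0.62 -0.55  1.3   0.32  1.31 -0.41]
turn wz -0.1
shift in tool frame now [-192.3  -79.8   -1.2]  in target frame [-192.1  -80.2   -1.2]
scene 1029 zmax 56.8 circ [ 636.9 -132.3] 32.7 rect [ 636.9 -131.4] [62.8 64.1] 75.5
side 549 zmax 59.1 circ [ 636.7 -130.8] 34.8 rect [ 635.7 -131.7] [64.7 64.2] 66.2
```

```bash
python3 -m inch '[[[-32,-13,0,0,0,0,85],[-32,-13,0,0,0,0,85],[-32,-13,0,0,0,0,85],[-32,-13,0,0,0,0,85],[-32,-14,0,0,0,0,85],[-32,-14,0,0,0,0,85],[0,0,0,0,0,0,85],[0,0,0,0,0,0,85]]]'; python3 g.py 492.5 -282 100;python3 obj.py 492 -282 50 71
```

```text
time_s: 11.5
position: [0.4923, -0.2813, 0.1625]
tcp_rot: [-0.001, 0.825, 0.566, 0.0]
contact_force: [0.1, 0.1, 1.4]
grip_width: 0.0848
grip_force: 0.0
t 11.5 pos [ 492.3 -281.3  162.5] yaw 68.9 tilt 0.11 w 84.8 F 0.0 j [ 0.89  0.45 -0.56  1.55  0.25  1.21 -0.08]
turn wz -0.1
shift in tool frame now [-0.6  0.5 62.5]  in target frame [-0.6  0.4 62.5]
scene 373 zmax 71.0 circ [ 493.3 -284.2] 36.6 rect [ 493.3 -283.9] [53.9 54.8] 69.4
side 184 zmax 70.9 circ [ 490.8 -283.7] 37.3 rect [ 488.8 -282. ] [63.1 50.5] 60.5
```

```bash
python3 -m inch '[[[-1,1,30,0,0,0,85],[0,0,30,0,0,0,85],[0,0,30,0,0,0,85],[0,0,20,0,0,0,85],[0,0,15,0,0,0,85],[0,0,13,0,0,0,85],[0,0,6,0,0,0,85],[0,0,0,0,0,0,85],[0,0,0,0,0,0,40],[0,0,0,0,0,0,40],[0,0,0,0,0,0,40],[0,0,0,0,0,0,40],[0,0,0,0,0,0,40],[0,0,0,0,0,0,40]]]' 50; python3 g.py 492.5 -282 100
```

```text
time_s: 13.35
position: [0.4931, -0.2836, 0.0202]
tcp_rot: [0.0, 0.825, 0.566, -0.0]
contact_force: [-2.5, 0.9, 5.6]
grip_width: 0.0522
grip_force: 42.5
t 13.35 pos [ 493.1 -283.6   20.2] yaw 68.9 tilt 0.04 w 52.2 F 42.5 j [ 0.85  0.61 -0.5   1.7   0.35  0.92 -0.16]
turn wz -0.1
shift in tool frame now [  1.2  -1.2 -79.8]  in target frame [  1.3  -1.2 -79.8]
```

```bash
python3 -m inch '[[[0,0,-8,0,0,0,40],[0,0,-18,0,0,0,40],[0,0,-25,0,0,0,40],[0,0,-25,0,0,0,40],[0,0,-14,0,0,0,40],[0,0,0,0,0,0,40],[0,0,0,0,0,0,40]]]'; python3 g.py 443.5 20.3 110
```

```text
time_s: 14.22
position: [0.4922, -0.2833, 0.1084]
tcp_rot: [-0.001, 0.825, 0.566, -0.001]
contact_force: [-0.7, -0.1, -3.0]
grip_width: 0.052
grip_force: 43.6
t 14.22 pos [ 492.2 -283.3  108.4] yaw 68.9 tilt 0.11 w 52.0 F 43.6 j [ 0.88  0.5  -0.54  1.62  0.28  1.1  -0.11]
turn wz -0.1
shift in tool frame now [ 265.6 -154.9   -1.3]  in target frame [ 265.9 -154.3   -1.6]
```

```bash
python3 -m inch '[[[16,-9,0,0,0,0,40],[30,-18,0,0,0,0,40],[30,-18,0,0,0,0,40],[30,-18,0,0,0,0,40],[30,-18,0,0,0,0,40],[30,-18,0,0,0,0,40],[30,-18,0,0,0,0,40],[30,-18,0,0,0,0,40],[25,-12,0,0,0,0,40],[14,-8,0,0,0,0,40],[0,0,0,0,0,0,40],[0,0,0,0,0,0,40],[0,0,0,0,0,0,40]]]'; python3 g.py 443.5 20.3 20.7; python3 obj.py 443 20 70 175
```

```text
time_s: 15.85
position: [0.4441, 0.0181, 0.1091]
tcp_rot: [0.0, 0.825, 0.564, -0.0]
contact_force: [-0.2, 1.1, -1.1]
grip_width: 0.0525
grip_force: 43.7
t 15.85 pos [444.1  18.1 109.1] yaw 68.7 tilt 0.03 w 52.5 F 43.7 j [ 0.51  0.28 -0.69  1.94  0.22  0.99 -0.66]
turn wz -0.3
shift in tool frame now [ 1.9 -1.4 88.4]  in target frame [ 1.8 -1.4 88.4]
scene 796 zmax 174.7 circ [452.1  21.5] 41.9 rect [454.9  20.9] [50.9 73.6] 28.7
side 1141 zmax 174.9 circ [443.6  21.3] 49.7 rect [444.   20.7] [50.9 98.2] 72.4
```

```bash
python3 -m inch '[[[2,-1,20,0,0,0,40],[0,0,25,0,0,0,40],[0,0,20,0,0,0,40],[0,0,12,0,0,0,40],[0,0,6,0,0,0,40],[0,0,3,0,0,0,40],[0,0,0,0,0,0,40],[0,0,0,0,0,0,40]]]'; python3 -m inch '[[[0,0,1,0,0,0,40],[0,0,0,0,0,0,40],[0,0,0,0,0,0,40]]]'; python3 g.py 443.5 20.3 20.7
```

```text
time_s: 16.95
position: [0.4443, 0.0218, 0.0238]
tcp_rot: [0.0, 0.825, 0.566, 0.0]
contact_force: [0.2, -0.0, -2.7]
grip_width: 0.0524
grip_force: 43.7
time_s: 17.32
position: [0.4438, 0.0218, 0.0224]
tcp_rot: [0.0, 0.825, 0.566, 0.0]
contact_force: [0.2, -0.2, -3.0]
grip_width: 0.0521
grip_force: 43.7
t 17.32 pos [443.8  21.8  22.4] yaw 68.9 tilt 0.01 w 52.1 F 43.7 j [ 0.43  0.42 -0.63  2.03  0.35  0.79 -0.78]
turn wz -0.1
shift in tool frame now [-1.5  0.2  1.7]  in target frame [-1.5  0.2  1.7]
```

```bash
python3 -m inch '[[[-1,0,1.2,0,0,0,40],[0,0,0,0,0,0,40],[0,0,0,0,0,0,40]]]'; python3 -m inch '[[[0,0,0.6,0,0,0,40],[0,0,0,0,0,0,40]]]'
```

```text
time_s: 17.7
position: [0.4434, 0.0208, 0.021]
tcp_rot: [-0.0, 0.825, 0.566, -0.0]
contact_force: [-0.2, -0.2, -3.6]
grip_width: 0.0519
grip_force: 43.7
time_s: 17.95
position: [0.4434, 0.0209, 0.0204]
tcp_rot: [-0.0, 0.825, 0.566, -0.0]
contact_force: [-0.6, 0.3, -2.5]
grip_width: 0.0519
grip_force: 43.7
```

```bash
python3 -m inch '[[[0,0,0.7,0,0,0,40],[0,0,0,0,0,0,40],[0,0,0,0,0,0,85],[0,0,0,0,0,0,85],[0,0,0,0,0,0,85],[0,0,0,0,0,0,85],[0,0,0,0,0,0,85],[0,0,0,0,0,0,85],[0,0,-15,0,0,0,85],[0,0,-40,0,0,0,85],[0,0,-45,0,0,0,85],[0,0,-45,0,0,0,85],[0,0,0,0,0,0,85],[0,0,0,0,0,0,85]]]'; python3 g.py 462 302 165;python3 obj.py 443 20 40 100
```

```text
time_s: 19.7
position: [0.4431, 0.0208, 0.165]
tcp_rot: [0.0, 0.825, 0.566, -0.0]
contact_force: [-0.6, -0.9, 0.2]
grip_width: 0.0849
grip_force: 0.0
t 19.7 pos [443.1  20.8 165. ] yaw 68.9 tilt 0.04 w 84.9 F 0.0 j [ 0.55  0.21 -0.73  1.87  0.16  1.12 -0.6 ]
turn wz -0.1
shift in tool frame now [ 2.692e+02 -8.370e+01 -2.000e-01]  in target frame [269.3 -83.1  -0. ]
scene 786 zmax 82.3 circ [443.2  20. ] 36.6 rect [443.7  19.4] [53.8 54.9] 69.9
side 740 zmax 84.5 circ [442.  20.] 37.1 rect [442.4  20.5] [55.4 56.1] 69.3
```

```bash
python3 -m inch '[[[34,-10,0,0,0,0,85],[34,-11,0,0,0,0,85],[34,-10,0,0,0,0,85],[34,-11,0,0,0,0,85],[34,-10,0,0,0,0,85],[34,-11,0,0,0,0,85],[34,-10,0,0,0,0,85],[32,-10,0,0,0,0,85],[0,0,0,0,0,0,85],[0,0,0,0,0,0,85],[0,0,0,0,0,0,85]]]'; python3 g.py 462 302 20; python3 obj.py 462 302 50 95
```

```text
time_s: 21.18
position: [0.4635, 0.3008, 0.1641]
tcp_rot: [0.001, 0.825, 0.565, -0.001]
contact_force: [0.8, -0.9, -0.4]
grip_width: 0.0851
grip_force: 0.0
t 21.18 pos [463.5 300.8 164.1] yaw 68.8 tilt 0.12 w 85.1 F 0.0 j [-0.05  0.47 -0.78  1.59  0.35  1.23 -1.26]
turn wz -0.2
shift in tool frame now [  0.9  -1.9 144.1]  in target frame [  0.6  -1.9 144.1]
scene 777 zmax 83.5 circ [461.8 302.8] 31.5 rect [463.4 301.6] [59.8 59.3] 3.1
side 1070 zmax 85.7 circ [460.7 303.2] 31.7 rect [459.6 303.1] [61.6 60.6] 62.0
```

```bash
python3 -m inch '[[[1,-2,30,0,0,0,85],[0,0,30,0,0,0,85],[0,0,30,0,0,0,85],[0,0,20,0,0,0,85],[0,0,15,0,0,0,85],[0,0,11,0,0,0,85],[0,0,5,0,0,0,85],[0,0,0,0,0,0,85],[0,0,0,0,0,0,45],[0,0,0,0,0,0,45],[0,0,0,0,0,0,45],[0,0,0,0,0,0,45],[0,0,0,0,0,0,45],[0,0,0,0,0,0,45]]]' 50; python3 g.py 461.5 302.5 22
```

```text
time_s: 23.02
position: [0.4623, 0.3051, 0.0248]
tcp_rot: [-0.0, 0.825, 0.566, 0.001]
contact_force: [0.0, 0.3, 5.5]
grip_width: 0.0612
grip_force: 54.4
t 23.02 pos [462.3 305.1  24.8] yaw 68.9 tilt 0.11 w 61.2 F 54.4 j [-0.12  0.63 -0.69  1.74  0.48  0.95 -1.37]
turn wz -0.1
shift in tool frame now [-2.7  0.1  2.8]  in target frame [-2.7  0.1  2.8]
```

```bash
python3 -m inch '[[[0,0,-8,0,0,0,45],[0,0,-18,0,0,0,45],[0,0,-25,0,0,0,45],[0,0,-28,0,0,0,45],[0,0,-28,0,0,0,45],[0,0,-18,0,0,0,45],[0,0,0,0,0,0,45],[0,0,0,0,0,0,45]]]'; python3 g.py 494 -283 150
python3 - <<'E'
from h import *
c=cam("scene"); cv2.imwrite("pics/l1.png",c["frame"])
W=cloud(c)*1000; hsv=cv2.cvtColor(c["frame"],cv2.COLOR_BGR2HSV); from m import mask
for k,p in dict(blue=(494,-284),red=(465,308)).items():
    m=mask(hsv,k)&(np.hypot(W[...,0]-p[0],W[...,1]-p[1])<75)&(W[...,2]<15); P=W[m][:,:2].astype(np.float32)
    print(k,len(P),cv2.minEnclosingCircle(P),cv2.minAreaRect(P))
E
```

```text
time_s: 24.02
position: [0.4612, 0.3035, 0.1478]
tcp_rot: [0.0, 0.825, 0.566, -0.001]
contact_force: [-0.3, 0.2, -1.9]
grip_width: 0.061
grip_force: 54.4
t 24.02 pos [461.2 303.5 147.8] yaw 68.9 tilt 0.12 w 61.0 F 54.4 j [-0.06  0.49 -0.77  1.61  0.36  1.19 -1.28]
turn wz -0.1
shift in tool frame now [-535.3  242.    -1.4]  in target frame [-535.8  240.8   -2.2]
blue 1609 ((494.0770568847656, -286.5709533691406), 49.796897888183594) ((494.7720642089844, -286.3146667480469), (96.66275787353516, 95.76974487304688), 75.78577423095703)
red 1207 ((464.5921630859375, 306.6039733886719), 52.21387481689453) ((464.63232421875, 306.59234619140625), (97.0490493774414, 100.81729125976562), 62.19626998901367)
```

View pics/l1.png

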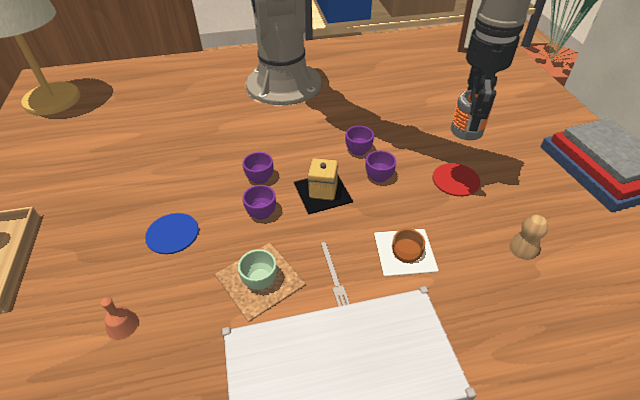

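The lantern is held upright at (468,115). The tin stands on black (323,178), the bowl on cork (258,270), and the blue coaster (172,232) and red coaster (456,179) are free.

```bash
python3 -m inch '[[[-16,7,0,0,0,0,45],[-30,14,0,0,0,0,45],[-35,16,0,0,0,0,45],[-35,16,0,0,0,0,45],[-35,16,0,0,0,0,45],[-35,16,0,0,0,0,45],[-35,16,0,0,0,0,45],[-35,16,0,0,0,0,45],[-35,16,0,0,0,0,45],[-35,16,0,0,0,0,45],[-35,16,0,0,0,0,45],[-35,16,0,0,0,0,45],[-35,16,0,0,0,0,45],[-35,16,0,0,0,0,45],[-35,15,0,0,0,0,45],[-20,10,0,0,0,0,45],[-15,4,0,0,0,0,45],[0,0,0,0,0,0,45],[0,0,0,0,0,0,45],[0,0,0,0,0,0,45]]]'; python3 g.py 494.5 -284 26
```

```text
time_s: 26.58
position: [0.4948, -0.2811, 0.149]
tcp_rot: [-0.0, 0.824, 0.567, 0.0]
contact_force: [0.5, 0.1, -1.7]
grip_width: 0.061
grip_force: 54.4
t 26.57 pos [ 494.8 -281.1  149. ] yaw 69.0 tilt 0.04 w 61.0 F 54.4 j [ 0.92  0.48 -0.61  1.57  0.29  1.19 -0.11]
turn wz 0.0
shift in tool frame now [ -2.9   0.8 123. ]  in target frame [ -2.8   0.8 123. ]
```

```bash
python3 -m inch '[[[-1,0,25,0,0,0,45],[0,0,30,0,0,0,45],[0,0,30,0,0,0,45],[0,0,20,0,0,0,45],[0,0,10,0,0,0,45],[0,0,5,0,0,0,45],[0,0,0,0,0,0,45],[0,0,0,0,0,0,45],[0,0,0,0,0,0,45]]]'; python3 g.py 494.5 -284 24.8
```

```text
time_s: 27.7
position: [0.4945, -0.2841, 0.0295]
tcp_rot: [0.001, 0.825, 0.565, 0.0]
contact_force: [1.1, 0.8, -1.2]
grip_width: 0.0614
grip_force: 54.5
t 27.7 pos [ 494.5 -284.1   29.5] yaw 68.9 tilt 0.08 w 61.4 F 54.5 j [ 0.88  0.61 -0.55  1.69  0.38  0.95 -0.18]
turn wz -0.1
shift in tool frame now [ 0.1 -0.1  4.7]  in target frame [ 0.1 -0.1  4.7]
```

```bash
python3 -m inch '[[[0,0,2,0,0,0,45],[0,0,1.5,0,0,0,45],[0,0,0,0,0,0,45]]]'; python3 -m inch '[[[0,0,0.8,0,0,0,45],[0,0,0,0,0,0,45]]]'; python3 -m inch '[[[0,0,0.8,0,0,0,45],[0,0,0,0,0,0,45]]]'
```

```text
time_s: 28.08
position: [0.4938, -0.2838, 0.025]
tcp_rot: [-0.0, 0.825, 0.566, -0.0]
contact_force: [1.3, 0.5, -2.2]
grip_width: 0.061
grip_force: 54.5
time_s: 28.32
position: [0.494, -0.2839, 0.0248]
tcp_rot: [0.0, 0.825, 0.566, -0.0]
contact_force: [-1.3, -0.1, 2.2]
grip_width: 0.061
grip_force: 54.6
time_s: 28.58
position: [0.494, -0.2839, 0.0248]
tcp_rot: [0.0, 0.825, 0.566, -0.0]
contact_force: [-2.6, 1.3, 5.8]
grip_width: 0.0607
grip_force: 55.0
```

Contact. Release, rise, and check.

```bash
python3 -m inch '[[[0,0,0,0,0,0,85],[0,0,0,0,0,0,85],[0,0,0,0,0,0,85],[0,0,0,0,0,0,85],[0,0,0,0,0,0,85],[0,0,-15,0,0,0,85],[0,0,-40,0,0,0,85],[0,0,-45,0,0,0,85],[0,0,-40,0,0,0,85],[0,0,0,0,0,0,85],[0,0,0,0,0,0,85]]]'; python3 g.py 629 138 165;python3 obj.py 494 -285 40 100
```

```text
time_s: 29.95
position: [0.4938, -0.2838, 0.164]
tcp_rot: [0.0, 0.825, 0.566, -0.0]
contact_force: [-0.6, 0.2, -1.3]
grip_width: 0.085
grip_force: 0.0
t 29.95 pos [ 493.8 -283.8  164. ] yaw 68.9 tilt 0.03 w 85.0 F 0.0 j [ 0.93  0.47 -0.62  1.54  0.28  1.22 -0.1 ]
turn wz -0.1
shift in tool frame now [442.2 -25.8  -1.2]  in target frame [442.3 -24.9  -1. ]
scene 1132 zmax 83.6 circ [ 495.1 -285.3] 30.6 rect [ 496.  -284.7] [58.1 60.1] 40.5
side 537 zmax 85.9 circ [ 493.5 -285.3] 33.6 rect [ 492.8 -283.8] [63.2 61.8] 89.3
```

```bash
python3 -m inch '[[[40,-2,0,0,0,0,85],[40,-2,0,0,0,0,85],[40,-2,0,0,0,0,85],[40,-2,0,0,0,0,85],[40,-3,0,0,0,0,85],[40,-2,0,0,0,0,85],[40,-2,0,0,0,0,85],[40,-3,0,0,0,0,85],[40,-2,0,0,0,0,85],[40,-2,0,0,0,0,85],[42,-3,0,0,0,0,85],[0,0,0,0,0,0,85],[0,0,0,0,0,0,85],[0,0,0,0,0,0,85]]]'; python3 g.py 629 138 4; python3 obj.py 629 138 20 50
```

```text
time_s: 31.8
position: [0.6299, 0.1352, 0.163]
tcp_rot: [0.0, 0.825, 0.565, -0.001]
contact_force: [-0.6, -0.8, 0.4]
grip_width: 0.0847
grip_force: 0.0
t 31.8 pos [629.9 135.2 163. ] yaw 68.7 tilt 0.12 w 84.7 F 0.0 j [ 0.15  0.63 -0.66  1.31  0.38  1.32 -0.87]
turn wz -0.3
shift in tool frame now [  2.6  -1.8 159. ]  in target frame [  2.3  -1.8 159. ]
scene 552 zmax 40.7 circ [629.2 137. ] 29.8 rect [629.4 137.7] [57.  58.5] 35.0
side 412 zmax 43.1 circ [628.  136.4] 31.2 rect [628.4 138.3] [56.8 59.1] 51.7
```

```bash
python3 -m inch '[[[1,-1.5,30,0,0,0,85],[0,0,30,0,0,0,85],[0,0,30,0,0,0,85],[0,0,25,0,0,0,85],[0,0,20,0,0,0,85],[0,0,12,0,0,0,85],[0,0,5,0,0,0,85],[0,0,0,0,0,0,85],[0,0,0,0,0,0,85]]]'; python3 g.py 629 137.3 5
```

```text
time_s: 33.02
position: [0.6297, 0.1393, 0.0127]
tcp_rot: [0.0, 0.825, 0.566, 0.001]
contact_force: [-0.3, 1.0, -0.3]
grip_width: 0.0849
grip_force: 0.0
t 33.02 pos [629.7 139.3  12.7] yaw 68.9 tilt 0.11 w 84.9 F 0.0 j [ 0.13  0.77 -0.6   1.47  0.47  1.04 -0.95]
turn wz -0.1
shift in tool frame now [-2.1  0.1  7.7]  in target frame [-2.1  0.1  7.7]
```

```bash
python3 -m inch '[[[-2,0,5,0,0,0,85],[0,0,0,0,0,0,85],[0,0,0,0,0,0,40],[0,0,0,0,0,0,40],[0,0,0,0,0,0,40],[0,0,0,0,0,0,40],[0,0,0,0,0,0,40],[0,0,0,0,0,0,40]]]' 45; python3 g.py 629 137.3 5
```

```text
time_s: 34.02
position: [0.6287, 0.1373, 0.0073]
tcp_rot: [0.0, 0.825, 0.566, 0.001]
contact_force: [0.0, -0.2, 5.1]
grip_width: 0.0576
grip_force: 48.4
t 34.02 pos [628.7 137.3   7.3] yaw 68.9 tilt 0.07 w 57.6 F 48.4 j [ 0.13  0.78 -0.59  1.48  0.48  1.03 -0.95]
turn wz -0.1
shift in tool frame now [0.1 0.3 2.3]  in target frame [0.1 0.3 2.3]
```

```bash
python3 -m inch '[[[0,0,-6,0,0,0,40],[0,0,-15,0,0,0,40],[0,0,-20,0,0,0,40],[0,0,-20,0,0,0,40],[0,0,-10,0,0,0,40],[0,0,0,0,0,0,40],[0,0,0,0,0,0,40]]]'; python3 g.py 464.5 307 78
```

```text
time_s: 34.9
position: [0.6277, 0.1367, 0.077]
tcp_rot: [-0.0, 0.825, 0.566, -0.001]
contact_force: [-0.7, -0.2, -0.9]
grip_width: 0.0573
grip_force: 48.2
t 34.9 pos [627.7 136.7  77. ] yaw 68.9 tilt 0.08 w 57.3 F 48.2 j [ 0.15  0.7  -0.63  1.42  0.43  1.16 -0.91]
turn wz -0.1
shift in tool frame now [ 100.  -213.6   -0.9]  in target frame [ 100.5 -213.4   -1. ]
```

```bash
python3 -m inch '[[[7,-15,0,0,0,0,40],[14,-30,0,0,0,0,40],[14,-30,0,0,0,0,40],[14,-30,0,0,0,0,40],[14,-30,0,0,0,0,40],[14,-30,0,0,0,0,40],[14,-28,0,0,0,0,40],[8,-20,0,0,0,0,40],[0,0,0,0,0,0,40],[0,0,0,0,0,0,40],[0,0,0,0,0,0,40]]]'; python3 g.py 464.5 307 7.5
```

```text
time_s: 36.28
position: [0.4663, 0.3048, 0.0774]
tcp_rot: [0.0, 0.825, 0.564, -0.0]
contact_force: [-0.7, -0.2, -0.4]
grip_width: 0.0575
grip_force: 48.3
t 36.27 pos [466.3 304.8  77.4] yaw 68.7 tilt 0.05 w 57.5 F 48.3 j [-0.12  0.56 -0.68  1.68  0.4   1.05 -1.31]
turn wz -0.3
shift in tool frame now [ 1.5 -2.5 69.9]  in target frame [ 1.4 -2.4 69.9]
```

```bash
python3 -m inch '[[[0,-1,20,0,0,0,40],[0,0,20,0,0,0,40],[0,0,15,0,0,0,40],[0,0,8,0,0,0,40],[0,0,3,0,0,0,40],[0,0,0,0,0,0,40],[0,0,0,0,0,0,40]]]'; python3 -m inch '[[[0,0,1.5,0,0,0,40],[0,0,0,0,0,0,40],[0,0,0,0,0,0,40]]]'; python3 g.py 464.5 307 7.3
```

```text
time_s: 37.15
position: [0.4647, 0.307, 0.0123]
tcp_rot: [0.0, 0.825, 0.566, 0.001]
contact_force: [-0.1, -0.4, -1.8]
grip_width: 0.0578
grip_force: 48.3
time_s: 37.52
position: [0.4643, 0.3065, 0.0102]
tcp_rot: [0.0, 0.825, 0.566, 0.0]
contact_force: [-0.5, -1.0, 0.2]
grip_width: 0.0574
grip_force: 48.3
t 37.52 pos [464.3 306.5  10.2] yaw 68.9 tilt 0.0 w 57.4 F 48.3 j [-0.16  0.64 -0.64  1.74  0.46  0.92 -1.36]
turn wz -0.1
shift in tool frame now [0.5 0.1 2.9]  in target frame [0.5 0.1 2.9]
```

```bash
python3 -m inch '[[[0,0,1.5,0,0,0,40],[0,0,0.7,0,0,0,40],[0,0,0,0,0,0,40]]]'; python3 -m inch '[[[0,0,0.7,0,0,0,40],[0,0,0,0,0,0,40]]]'; python3 -m inch '[[[0,0,0.6,0,0,0,40],[0,0,0,0,0,0,40]]]'
```

```text
time_s: 37.9
position: [0.4642, 0.3065, 0.0078]
tcp_rot: [0.0, 0.825, 0.566, -0.0]
contact_force: [-0.3, -0.2, -0.8]
grip_width: 0.0574
grip_force: 48.3
time_s: 38.15
position: [0.4643, 0.3066, 0.0073]
tcp_rot: [-0.0, 0.825, 0.566, 0.0]
contact_force: [-0.9, 0.0, -1.1]
grip_width: 0.0575
grip_force: 48.3
time_s: 38.4
position: [0.4643, 0.3066, 0.0072]
tcp_rot: [0.0, 0.825, 0.566, 0.0]
contact_force: [-1.2, -1.0, 4.1]
grip_width: 0.0573
grip_force: 48.6
```

```bash
python3 -m inch '[[[0,0,0,0,0,0,85],[0,0,0,0,0,0,85],[0,0,0,0,0,0,85],[0,0,0,0,0,0,85],[0,0,0,0,0,0,85],[0,0,-15,0,0,0,85],[0,0,-40,0,0,0,85],[0,0,-45,0,0,0,85],[0,0,-45,0,0,0,85],[0,0,0,0,0,0,85],[0,0,0,0,0,0,85]]]'; python3 g.py 636.5 -131.5 155;python3 obj.py 464 307 20 80; python3 obj.py 636 -131 30 80
```

```text
time_s: 39.78
position: [0.4641, 0.3063, 0.1519]
tcp_rot: [0.0, 0.825, 0.566, 0.0]
contact_force: [0.1, -0.5, -0.6]
grip_width: 0.0849
grip_force: 0.0
t 39.77 pos [464.1 306.3 151.9] yaw 68.9 tilt 0.03 w 84.9 F 0.0 j [-0.1   0.48 -0.73  1.6   0.33  1.2  -1.26]
turn wz -0.1
shift in tool frame now [-346.2  318.6   -2.8]  in target frame [-346.9  317.8   -3.1]
scene 439 zmax 41.4 circ [465.4 306.5] 30.1 rect [465.2 306.7] [57.2 58.3] 41.2
side 500 zmax 43.1 circ [464.3 306.8] 30.0 rect [465.1 307.1] [56.  58.5] 17.9
scene 804 zmax 57.0 circ [ 637.  -131.7] 32.6 rect [ 637.5 -131.4] [62.7 63.3] 62.9
side 0
```

Dish placed. Now back to the bowl on cork.

```bash
python3 -m inch '[[[-31,29,0,0,0,0,85],[-31,29,0,0,0,0,85],[-32,29,0,0,0,0,85],[-31,29,0,0,0,0,85],[-32,29,0,0,0,0,85],[-31,29,0,0,0,0,85],[-32,29,0,0,0,0,85],[-31,29,0,0,0,0,85],[-32,29,0,0,0,0,85],[-32,29,0,0,0,0,85],[-32,28,0,0,0,0,85],[0,0,0,0,0,0,85],[0,0,0,0,0,0,85],[0,0,0,0,0,0,85]]]'; python3 g.py 636.5 -131.8 22
python3 - <<'E'
from h import *; from m import mask
c=cam("scene");W=cloud(c)*1000; hsv=cv2.cvtColor(c["frame"],cv2.COLOR_BGR2HSV)
m=mask(hsv,"white")&(np.hypot(W[...,0]-626,W[...,1]-136)<85)&(W[...,2]<15); P=W[m][:,:2].astype(np.float32); print(len(P),cv2.minAreaRect(P))
E
```

```text
time_s: 41.72
position: [0.6355, -0.1293, 0.1515]
tcp_rot: [-0.001, 0.824, 0.567, 0.0]
contact_force: [0.2, 0.5, -0.1]
grip_width: 0.0853
grip_force: 0.0
t 41.73 pos [ 635.5 -129.3  151.5] yaw 69.1 tilt 0.09 w 85.3 F 0.0 j [ 0.54  0.64 -0.6   1.32  0.36  1.3  -0.44]
turn wz 0.1
shift in tool frame now [ -2.1   1.9 129.5]  in target frame [ -1.9   1.8 129.5]
2330 ((626.362548828125, 137.31008911132812), (102.04097747802734, 99.82360076904297), 84.26209259033203)
```

```bash
python3 -m inch '[[[0,1,30,0,0,0,85],[0,0,30,0,0,0,85],[0,0,25,0,0,0,85],[0,0,20,0,0,0,85],[0,0,15,0,0,0,85],[0,0,9,0,0,0,85],[0,0,0,0,0,0,85],[0,0,0,0,0,0,85]]]'; python3 g.py 636.5 -131.8 22
```

```text
time_s: 42.78
position: [0.6376, -0.1321, 0.0236]
tcp_rot: [0.001, 0.825, 0.565, 0.001]
contact_force: [-0.1, 0.3, 1.0]
grip_width: 0.0853
grip_force: 0.0
t 42.77 pos [ 637.6 -132.1   23.6] yaw 68.9 tilt 0.1 w 85.3 F 0.0 j [ 0.52  0.76 -0.56  1.44  0.43  1.06 -0.49]
turn wz -0.1
shift in tool frame now [-0.1 -1.1  1.6]  in target frame [-0.1 -1.1  1.6]
```

```bash
python3 -m inch '[[[0,-1,0,0,0,0,85],[0,0,0,0,0,0,40],[0,0,0,0,0,0,40],[0,0,0,0,0,0,40],[0,0,0,0,0,0,40],[0,0,0,0,0,0,40],[0,0,0,0,0,0,40]]]' 50; python3 g.py 626.2 136.8 22
```

```text
time_s: 43.65
position: [0.6364, -0.1318, 0.0237]
tcp_rot: [0.001, 0.825, 0.566, 0.0]
contact_force: [-1.9, -0.6, 5.1]
grip_width: 0.0608
grip_force: 53.8
t 43.65 pos [ 636.4 -131.8   23.7] yaw 68.9 tilt 0.07 w 60.8 F 53.8 j [ 0.52  0.76 -0.56  1.45  0.43  1.06 -0.49]
turn wz -0.1
shift in tool frame now [ 246.9 -106.3    1.6]  in target frame [ 247.1 -105.8    1.7]
```

```bash
python3 -m inch '[[[0,0,-6,0,0,0,40],[0,0,-15,0,0,0,40],[0,0,-20,0,0,0,40],[0,0,-20,0,0,0,40],[0,0,0,0,0,0,40],[16,-7,0,0,0,0,40],[30,-13,0,0,0,0,40],[30,-13,0,0,0,0,40],[30,-13,0,0,0,0,40],[30,-13,0,0,0,0,40],[30,-13,0,0,0,0,40],[30,-13,0,0,0,0,40],[30,-12,0,0,0,0,40],[21,-9,0,0,0,0,40],[0,0,0,0,0,0,40],[0,0,0,0,0,0,40],[0,0,0,0,0,0,40]]]'; python3 g.py 626.2 136.8 23.7
```

```text
time_s: 45.78
position: [0.6262, 0.1345, 0.0832]
tcp_rot: [0.001, 0.826, 0.564, -0.001]
contact_force: [-0.0, 0.1, -2.2]
grip_width: 0.0608
grip_force: 54.5
t 45.77 pos [626.2 134.5  83.2] yaw 68.7 tilt 0.1 w 60.8 F 54.5 j [ 0.13  0.68 -0.6   1.42  0.4   1.16 -0.9 ]
turn wz -0.3
shift in tool frame now [ 2.2 -0.8 59.5]  in target frame [ 2.1 -0.8 59.5]
```

```bash
python3 -m inch '[[[0,0,20,0,0,0,40],[0,0,15,0,0,0,40],[0,0,12,0,0,0,40],[0,0,6,0,0,0,40],[0,0,3,0,0,0,40],[0,0,0,0,0,0,40],[0,0,0,0,0,0,40]]]'; python3 -m inch '[[[0,0,1.5,0,0,0,40],[0,0,0,0,0,0,40],[0,0,0,0,0,0,40]]]'; python3 -m inch '[[[0,0,0.7,0,0,0,40],[0,0,0,0,0,0,40]]]'; python3 g.py 626.2 136.8 23.7
```

```text
time_s: 46.65
position: [0.6265, 0.1371, 0.0283]
tcp_rot: [0.0, 0.825, 0.566, 0.001]
contact_force: [-0.5, 0.3, -2.4]
grip_width: 0.0606
grip_force: 54.5
time_s: 47.02
position: [0.626, 0.1368, 0.0262]
tcp_rot: [0.0, 0.825, 0.566, 0.0]
contact_force: [0.9, 0.3, -2.5]
grip_width: 0.0605
grip_force: 54.5
time_s: 47.28
position: [0.6259, 0.1368, 0.0254]
tcp_rot: [-0.0, 0.825, 0.566, -0.0]
contact_force: [0.4, -0.0, -1.5]
grip_width: 0.0608
grip_force: 54.5
t 47.27 pos [625.9 136.8  25.4] yaw 68.9 tilt 0.01 w 60.8 F 54.5 j [ 0.12  0.74 -0.57  1.47  0.44  1.05 -0.92]
turn wz -0.1
shift in tool frame now [0.1 0.3 1.7]  in target frame [0.1 0.3 1.7]
```

```bash
python3 -m inch '[[[0,0,1.2,0,0,0,40],[0,0,0,0,0,0,40]]]'; python3 -m inch '[[[0,0,0.7,0,0,0,40],[0,0,0,0,0,0,40]]]'; python3 -m inch '[[[0,0,0.5,0,0,0,40],[0,0,0,0,0,0,40]]]'
```

```text
time_s: 47.52
position: [0.6258, 0.1368, 0.0241]
tcp_rot: [-0.0, 0.825, 0.566, -0.0]
contact_force: [-0.4, 0.5, -2.0]
grip_width: 0.0608
grip_force: 54.5
time_s: 47.78
position: [0.626, 0.1369, 0.0238]
tcp_rot: [0.0, 0.825, 0.566, 0.0]
contact_force: [-0.1, 0.8, -0.8]
grip_width: 0.0609
grip_force: 54.6
time_s: 48.02
position: [0.6261, 0.137, 0.0237]
tcp_rot: [0.0, 0.825, 0.566, 0.0]
contact_force: [-2.0, -0.8, 4.5]
grip_width: 0.0609
grip_force: 54.9
```

```bash
python3 -m inch '[[[0,0,0,0,0,0,85],[0,0,0,0,0,0,85],[0,0,0,0,0,0,85],[0,0,0,0,0,0,85],[0,0,0,0,0,0,85],[0,0,-15,0,0,0,85],[0,0,-40,0,0,0,85],[0,0,-45,0,0,0,85],[0,0,-45,0,0,0,85],[0,0,-45,0,0,0,85],[0,0,0,0,0,0,85],[0,0,0,0,0,0,85]]]'; python3 obj.py 626 137 20 80; python3 obj.py 464 307 20 80;python3 - <<'E'
from h import *
c=cam("scene"); cv2.imwrite("pics/end.png",c["frame"])
for uv in((324,244),(344,304)): print(world(c,*uv,z=.003).round(3))
E
```

```text
time_s: 49.52
position: [0.6258, 0.1369, 0.2136]
tcp_rot: [0.0, 0.825, 0.566, 0.0]
contact_force: [-0.0, -0.2, -1.4]
grip_width: 0.0851
grip_force: 0.0
scene 969 zmax 56.7 circ [626.4 136.5] 33.3 rect [627.5 136.3] [63.4 63.2] 29.2
side 717 zmax 59.8 circ [625.7 136.6] 33.7 rect [625.8 137.1] [63.3 64.6] 21.1
scene 441 zmax 41.4 circ [464.4 305. ] 30.6 rect [465.5 306.6] [57.4 57.6] 25.9
side 501 zmax 43.7 circ [465.4 307.2] 30.0 rect [464.3 307.8] [57.6 56.9] 89.7
[ 0.579 -0.005  0.003]
[0.71  0.002 0.003]
```

View pics/end.png

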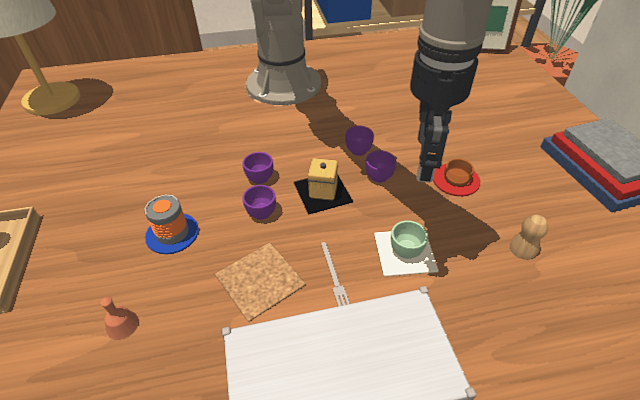

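The bowl is on white (408,240), the lantern on blue (168,222), the dish on red (458,173) and the tin on black (323,180). The cork mat is empty (260,280), and the fork is where it lay (335,275). I'm handing in.

```bash
python3 -c "
from station import arm; print(arm.sign_off())"
```

```text
the job is handed in; nothing more can be done
None
```

I've handed the job in at about 50 s of the 136 s allowed: all four things stand upright on their own coasters, each measured within about 3 mm of the centre, with the cork mat empty and the fork not moved; the hand-in gave no verdict.

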